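# Dry the rinsed baskets and tins on the hot plate

### The arm

A 6-joint arm with a two-finger parallel gripper is mounted at the origin on the work surface. World frame = base frame: x ahead of the robot, y to its left, z up, the work surface at z = 0. Lengths are in m, angles in degrees, forces in N, time in s.
With the tool pointing down it reaches from about 0.35 to 1 m from the base axis. Payload 7.1 kg.
Tool frame: the origin (TCP) lies midway between the tips of the shut fingers; the grasp point (between the pads) lies 19 mm behind it (ctrl.grip_depth is the distance from the TCP to the grasp point, in m); z points along the fingers, y is the line along which they close (so a half turn about z gives the same grasp; the last joint's range is limited). The gripper opens to 85 mm and grips with 20 to 120 N. Pads are 22 mm wide; open, the fingers measure 114 mm over their backs; the gripper's body (76 mm by 85 mm) begins 54 mm behind the grasp point. The pads swing forward as they close: fully open they stand 13 mm farther back than shut.
Start: joints at [73.625, 24.242, 93.386, -0, 62.372, -1.089], TCP at [0.165, 0.603, 0.198] pointing down, gripper open.
Joint ranges: [-172.04, 172.04], [-51.8, 120.97], [4.93, 147.93], [-75.15, 255.16], [6.16, 154.13], [-145.62, 145.62]. Speed limits (degrees/s): [136.94, 136.94, 172.46, 180, 180, 180].

### API

Orientations are given as [roll, pitch, yaw] about the fixed x, y, z axes, in that order (R = Rz(yaw) Ry(pitch) Rx(roll)).
In Python, from plant import ctrl gives the robot as it stands.
- The arm moves only by the tool jog_arm, never from a script. Its argument "rows" is a list of rows, each a list of 3 entries, a list of its own where there are three numbers: the shift along the tool's x, y, z in m, then the turn, a rotation vector about the tool's x, y, z in rad, then the opening, from 0 (shut) to 1 (fully open). A call has 1 to 10 rows; each row is the pose to reach, as a shift and turn from the pose commanded when the call began, along the tool's axes at that moment; what a row does not reach only later rows make up. A row lasts 1/8 s, in which the tool goes at most 62.5 mm and 10.7 degrees, less where a joint would pass 70% of its speed; a pose out of reach is approached as far as the arm can. A call with a gripper value outside its range is refused whole. The fingers move at their own pace and stop on an object; "newtons" is the grip in N (left out, the last holds). Time passes only in rows, so rows that repeat a pose let the fingers close. It gives the time, the measured TCP pose, the force, the opening and the grip force at its end, in the units of the state.
- ctrl.read_state(): the state, without advancing time (a new reading comes with each control period).
- ctrl.snapshot(name): name is "scene" or "top" or "wrist"; returns (picture, depth): 400x640x3 uint8, red, green, blue; 400x640 float32, m along the optical axis (not along the pixel's ray), 0 where there is no reading.
- ctrl.camera_params(name): a dict with "mtx" (3x3 intrinsics, pixels), "R" (3x3) and "t" (3): a world point X has camera coordinates R X + t. Camera axes: x right, y down, z forward; pixel columns grow to the right and rows downward; lengths in m; the calibration is good to about 2 mm. A picture is of the moment at which its call begins: read the wrist's pose just before it. camera_params takes no time and is no camera call; for the wrist camera it gives the pose at the moment of the call.
- ctrl.job_done(): hands the job in; it is judged then, once.
The state is a dict: "time_s": time; "qpos": joint angles; "joint_vel": joint speeds; "joint_efforts": joint torques, N m; "position": TCP position; "eef_rot": TCP orientation; "ft_force": force on the tool from outside, world axes, zero at the start; "ft_torque": the same for the moment, N m; "finger_gap": finger opening in m; "grasp_force": force on a finger pad.
Only numpy, scipy, OpenCV 4.12 (cv2) and the standard library are available. Lean on these libraries where they do the work, as an engineer would, in place of code of your own. Each camera call takes 0.05 s, during which the arm holds its last target. There are 200 camera calls.

### The job

The hot plate was left on: first turn its selector right back to off, against the end stop. With it off, lift every rinsed basket up and off its hook and take every tin from the mat, and set them all down, without dropping any, upright and side by side with their whole base on the hot plate. Then turn the selector exactly four clicks up from off, and leave the bottle and beaker where they are.

Things in the scene. Friction and masses are not known exactly. Their poses are not given: they have to be found in the camera images.
- hotplate: White laboratory hot plate, fixed to the bench. Origin: on the bench under the middle of the dark heating plate, which is flat, rimless, 300 mm along x, 240 mm along y, its top 70 mm above the bench. On its +y side a grey control deck (top 60 mm above the bench) carries the rotary selector, 180 mm from the plate's middle along +y.
- plate_center (a point): Middle of the heating plate's top face; axes as the hot plate: x along the 300 mm side, y along the 240 mm side towards the selector.
- selector (a joint): Rotary heat selector on the deck, axis vertical. rad: 0 = off, at the end stop; grows clockwise seen from above; one click = 0.5236 rad (30 deg), five clicks to the other stop (2.618). Sprung detents: passing a click takes about 0.08 N m, and let go it settles into the nearest click. Starts one to three clicks up from off.
- selector_grip (a point): On the selector's axis, 29 mm above the deck; turns with it. The black grip bar lies along this frame's x: 48 mm long, 14 mm wide (pinch across), sides 8 to 38 mm above the deck, over a grey disc of 52 mm diameter. A white line on its -x end is the pointer; at off it points along the hot plate's -x to the one long mark; five click marks are short.
- stand: Drain stand, fixed: 310 x 140 mm foot, two posts and a cross bar along its y (top 222 mm above the bench) with three hooks, 115 mm apart, pointing along the stand's -x. Origin on the bench below the cross bar. Each hook is a level 8 mm rod, 77 mm long, with its tip turned up to 18 mm above the rod's top.
- mat: Grey draining mat, 140 x 340 x 4 mm, fixed to the bench; origin in the middle of its underside, long side along y. The tins stand on it.
- wash_bottle: Plastic bottle, 64 mm diameter, 170 mm tall, a bystander beyond the hot plate. Origin: centre of its underside.
- beaker: Glass beaker, 80 mm diameter, 95 mm tall, a bystander beyond the hot plate. Origin: centre of its underside.
- hook1 (a point): Top of hook arm 1, where a basket's grip block hangs (50 mm in front of the cross bar, 27 mm behind the upturned tip, 220 mm above the bench); axes as the stand's.
- hook2 (a point): Top of hook arm 2, where a basket's grip block hangs (50 mm in front of the cross bar, 27 mm behind the upturned tip, 220 mm above the bench); axes as the stand's.
- hook3 (a point): Top of hook arm 3, where a basket's grip block hangs (50 mm in front of the cross bar, 27 mm behind the upturned tip, 220 mm above the bench); axes as the stand's.
- basket1: Rinsed wire basket, 70 mm diameter, 50 mm high, 0.2 kg, stands on its own base. Origin: centre of its underside, z up. Two 5 mm handle wires rise from the rim at y = +-33 mm, are at y = +-18 mm from 95 mm height, and carry a black grip block: 46 mm along y, 18 mm along x, 118 to 150 mm above the underside. Hung on a hook arm under the block, along x between the wires. May be absent (None).
- basket2: Rinsed wire basket, 70 mm diameter, 50 mm high, 0.2 kg, stands on its own base. Origin: centre of its underside, z up. Two 5 mm handle wires rise from the rim at y = +-33 mm, are at y = +-18 mm from 95 mm height, and carry a black grip block: 46 mm along y, 18 mm along x, 118 to 150 mm above the underside. Hung on a hook arm under the block, along x between the wires. May be absent (None).
- basket3: Rinsed wire basket, 70 mm diameter, 50 mm high, 0.2 kg, stands on its own base. Origin: centre of its underside, z up. Two 5 mm handle wires rise from the rim at y = +-33 mm, are at y = +-18 mm from 95 mm height, and carry a black grip block: 46 mm along y, 18 mm along x, 118 to 150 mm above the underside. Hung on a hook arm under the block, along x between the wires. May be absent (None).
- tin1: Open round aluminium sample tin, 58 mm outer diameter, 62 mm tall, walls 3 mm, standing upright on the mat. Origin: centre of its underside, z up. 0.1 kg. May be absent (None).
- tin2: Open round aluminium sample tin, 50 mm outer diameter, 74 mm tall, walls 3 mm, standing upright on the mat. Origin: centre of its underside, z up. 0.1 kg. May be absent (None).
- tin3: Open round aluminium sample tin, 66 mm outer diameter, 50 mm tall, walls 3 mm, standing upright on the mat. Origin: centre of its underside, z up. 0.1 kg. May be absent (None).
Mind the look-alikes: they are no part of the job. Leave any red or yellow look-alike of the basket3 alone.

How it is judged:
By the outcome, as a careful person would: the job done as asked, in the order asked, and still so for the second after the job is handed in, with the robot touching nothing.
Of basket1, basket2, basket3 only 2 to 3 are there at a start; the rules pass over those that are not, and their reading is None.
Of tin1, tin2, tin3 only 1 to 3 are there at a start; the rules pass over those that are not, and their reading is None.
At some moment in a run one of tin1, tin2, tin3 may be knocked a few centimetres aside while the robot is not near it.
It also fails if it takes over 210 s, if anything falls off the work surface, if the arm or the gripper's body presses on something with over 40 N, if the wrist force passes 120 N, or if a joint passes its speed limit or range.

## Working session

There is one attempt and no reset: what is moved stays moved. The work goes in short steps, Python scripts to look and compute and a tool call to move; the robot and the scene stay as the last step left them, time stands still between calls to the robot, and variables do not carry over. Pictures are saved under pics/ and viewed, at most 14 in all, crops included, and the job is handed in when it is done.

Besides the shell and the picture viewer there is one more tool, called as name(argument=value, ...), one argument or row to a line, values as JSON. jog_arm: Moves the arm, as the interface text tells. Its arguments: {"type":"object","properties":{"rows":{"type":"array","items":{"type":"array"}},"newtons":{"type":"number"}},"required":["rows"]}

```bash
ls; mkdir -p pics; python3 - <<'E'
from plant import ctrl
import cv2
s=ctrl.read_state();print(s)
for n in("scene","top"):
    p,d=ctrl.snapshot(n);c=ctrl.camera_params(n);print(n,c)
    cv2.imwrite(f"pics/{n}0.png",p[:,:,::-1])
    import numpy as np;np.savez(f"{n}0.npz",p=p,d=d,**c)
E
```

```text
pics
{'time_s': 0.0, 'qpos': array([ 7.36239305e+01,  2.42869973e+01,  9.34329412e+01,  2.51263415e-04,
        6.23715355e+01, -1.08893277e+00]), 'joint_vel': array([-0.02339919, -0.01045479,  0.02216393,  0.06228847,  0.11356591,
        0.09486728]), 'joint_efforts': array([ 3.19645405e-03, -5.57377160e+01, -2.81747657e+01,  2.10878125e-04,
        7.39348208e-03,  3.03295633e-05]), 'position': array([0.16458952, 0.60230283, 0.19700742]), 'eef_rot': array([-1.79908547e+02, -1.96078814e-03,  1.64712745e+02]), 'ft_force': array([ 0.67406498, -0.08427136,  0.01132873]), 'ft_torque': array([ 0.00294828,  0.03075945, -0.0113721 ]), 'grasp_force': 0.0, 'finger_gap': 0.08487563620527497}
scene {'mtx': array([[416.89812243,   0.        , 318.48855965],
       [  0.        , 416.89812243, 198.63078433],
       [  0.        ,   0.        ,   1.        ]]), 'R': array([[-0.57871853,  0.81543319,  0.01239287],
       [ 0.45816152,  0.33765667, -0.8222384 ],
       [-0.67466502, -0.47016666, -0.56900828]]), 't': array([ 0.34563086, -0.08923825,  1.72193379])}
top {'mtx': array([[516.26718743,   0.        , 319.82577254],
       [  0.        , 516.26718743, 201.07997725],
       [  0.        ,   0.        ,   1.        ]]), 'R': array([[-0.00559541, -0.99994735,  0.00860146],
       [-0.98431852,  0.00399096, -0.1763551 ],
       [ 0.17631149, -0.00945335, -0.98428903]]), 't': array([-0.07474219,  0.55959771,  1.6782867 ])}
```

View pics/scene0.png

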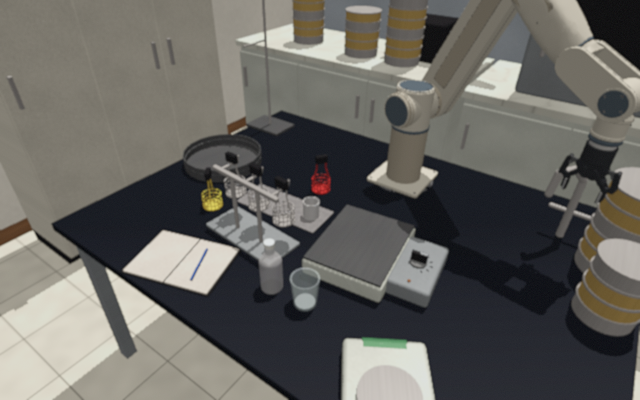

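View pics/top0.png

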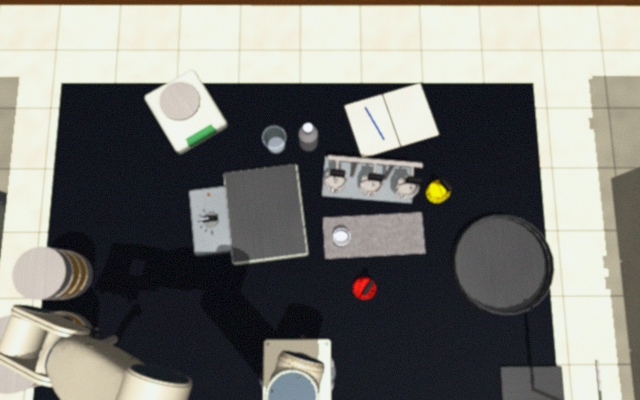

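The three baskets hang on the stand at top (335,178), (372,183) and (406,186). One tin stands on the mat at (341,236). The hot plate is around (265,214) with its selector at (208,219), and the red and yellow look-alikes are at (365,288) and (438,190).

```bash
cat > h.py <<'E'
import numpy as np, cv2
from scipy.spatial.transform import Rotation as Rn
def pt(z,u,v,h=None):
    """pixel -> world; with depth, or on plane z=h"""
    K,R,t=z['mtx'],z['R'],z['t']
    r=np.linalg.solve(K,[u,v,1.])
    if h is None:
        return R.T@(r*z['d'][int(round(v)),int(round(u))]-t)
    c=-R.T@t; w=R.T@r
    return c+w*(h-c[2])/w[2]
def cloud(z):
    v,u=np.mgrid[0:400,0:640]; d=z['d']
    r=np.stack([u,v,np.ones_like(u)],-1)@np.linalg.inv(z['mtx']).T*d[...,None]
    P=(r-z['t'])@z['R']; P[d==0]=np.nan
    return P
def rect(P2):
    return cv2.minAreaRect((P2*1000).astype(np.float32))
E
python3 - <<'E'
from h import *
z=dict(np.load('top0.npz')); P=cloud(z); p=z['p'].astype(int)
np.set_printoptions(precision=4,suppress=True)
def blob(m,u0,u1,v0,v1,nm):
    w=np.zeros_like(m);w[v0:v1,u0:u1]=m[v0:v1,u0:u1]
    w=cv2.morphologyEx(w.astype(np.uint8),cv2.MORPH_OPEN,np.ones((3,3)))>0
    print(nm,w.sum(),rect(P[w][:,:2]),np.median(P[w][:,2]))
Z=P[...,2]
blob(abs(Z-.07)<.006,215,315,155,275,'plate')
blob(abs(Z-.06)<.004,185,232,180,260,'deck')
blob(abs(Z-.004)<.004*1&(p.sum(2)>150),315,430,205,265,'mat') if 0 else blob((p.sum(2)>200)&(Z<.02),315,430,205,265,'mat')
blob((Z>.02)&(Z<.2),325,430,210,262,'tin')
print('tin top',np.nanmax(Z[215:255,325:430]))
for nm,(u0,u1,v0,v1) in dict(b1=(322,350,165,190),b2=(358,388,165,195),b3=(392,422,172,198)).items():
    m=(Z>.22)&(Z<.30)&(p.max(2)<70); blob(m,u0,u1,v0,v1,nm)
blob((Z>.2)&(Z<.235)&(p.min(2)>100),320,425,150,170,'bar')
a=cv2.resize(z['p'][170:260,185:245],None,fx=8,fy=8,interpolation=cv2.INTER_CUBIC)[:600]
b=cv2.resize(z['p'][148:262,316:446],None,fx=5,fy=5,interpolation=cv2.INTER_CUBIC)
cv2.imwrite('pics/a.png',a[:,:,::-1]);cv2.imwrite('pics/b.png',b[:,:,::-1])
E
```

```text
plate 4153 ((518.4775390625, 106.49234008789062), (300.8955078125, 239.79322814941406), 7.119778156280518) 0.07050756012290037
deck 275 ((501.6224670410156, 280.88031005859375), (119.28984069824219, 190.97134399414062), 89.84964752197266) 0.06014449334092949
mat 4190 ((449.8587951660156, -259.90252685546875), (147.0044708251953, 347.90960693359375), 2.9117062091827393) 0.004755941291731894
tin 9 ((461.6455383300781, -153.79100036621094), (8.595260620117188, 2.4187252521514893), 71.0960922241211) 0.05796468136465813
tin top 0.07836016694365946
b1 80 ((610.9503784179688, -127.45758819580078), (38.48188400268555, 19.054113388061523), 81.39836120605469) 0.25112260875974385
b2 89 ((596.8416137695312, -243.16763305664062), (43.9559440612793, 18.730884552001953), 78.90667724609375) 0.2520304435224696
b3 102 ((587.908447265625, -355.9764404296875), (44.726531982421875, 19.505176544189453), 85.6058120727539) 0.251456277183289
bar 511 ((643.0510864257812, -242.8068389892578), (285.8542785644531, 31.712963104248047), 84.88140106201172) 0.22179254786383681
```

View pics/a.png

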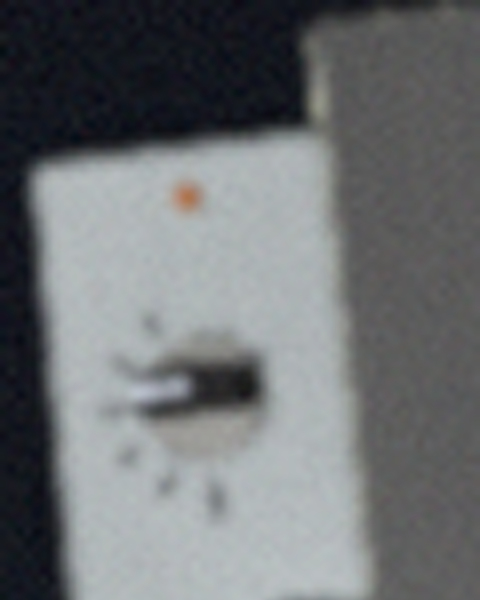

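View pics/b.png

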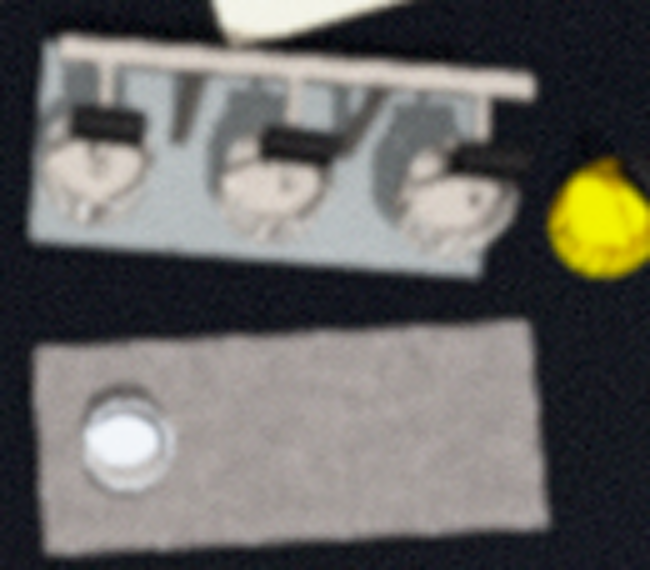

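The pointer (a.png, white end at (150,390)) faces the hot plate's +y, with the long off mark at (217,498). That means it is 3 clicks up. Only tin2 is on the mat, and all three baskets are hung. I'll move above the selector.

```bash
cat >> h.py <<'E'
np.set_printoptions(precision=4,suppress=True)
def plan(xyz,yaw):
    from plant import ctrl
    s=ctrl.read_state(); R=Rn.from_euler('xyz',s['eef_rot'],degrees=True)
    T=Rn.from_euler('xyz',[180,0,yaw],degrees=True)
    print('t',round(s['time_s'],2),'at',s['position'],s['eef_rot'],'gap',s['finger_gap'])
    print('shift',R.inv().apply(np.array(xyz)-s['position']),'turn',(R.inv()*T).as_rotvec())
A=np.radians(7.12); C=np.array([.5185,.1065])
def plate(x,y): return C+[x*np.cos(A)-y*np.sin(A), x*np.sin(A)+y*np.cos(A)]
def wrist(name):
    from plant import ctrl
    c=ctrl.camera_params('wrist'); p,d=ctrl.snapshot('wrist')
    cv2.imwrite(f'pics/{name}.png',p[:,:,::-1]); z=dict(p=p,d=d,**c); np.savez(name+'.npz',**z); return z
E
python3 - <<'E'
from h import *
print(plate(0,.18)); plan([*plate(0,.18),.19],97.1)
E
```

```text
[0.4962 0.2851]
t 0.1 at [0.1646 0.6024 0.1971] [-179.9205   -0.0002  164.7174] gap 0.08576024141200626
shift [-0.4035 -0.2186  0.0074] turn [-0.0012  0.0008  1.1801]
```

jog_arm(
  rows=[
    [[-0.05, -0.03, 0], [0, 0, 0.15], 1],
    [[-0.1, -0.055, 0], [0, 0, 0.3], 1],
    [[-0.15, -0.08, 0], [0, 0, 0.45], 1],
    [[-0.2, -0.11, 0], [0, 0, 0.6], 1],
    [[-0.25, -0.14, 0], [0, 0, 0.75], 1],
    [[-0.3, -0.165, 0], [0, 0, 0.9], 1],
    [[-0.35, -0.19, 0], [0, 0, 1.05], 1],
    [[-0.385, -0.21, 0.005], [0, 0, 1.15], 1],
    [[-0.4035, -0.2186, 0.007], [0, 0, 1.18], 1],
    [[-0.4035, -0.2186, 0.007], [0, 0, 1.18], 1],
  ],
  newtons=40,
)

```text
time_s: 1.35
position: [0.4967, 0.285, 0.1904]
eef_rot: [-180.0, 0.0, 97.1]
ft_force: [-0.1, 0.4, 1.2]
finger_gap: 0.0853
grasp_force: 0.0
```

```bash
python3 - <<'E'
from h import *
plan([*plate(0,.18),.072],97.1)
wrist('w1')
E
```

```text
t 1.35 at [0.4967 0.285  0.1904] [-179.9529    0.007    97.0506] gap 0.085316219550328
shift [ 0.0002 -0.0004  0.1184] turn [-0.0008  0.0001 -0.0009]
```

View pics/w1.png

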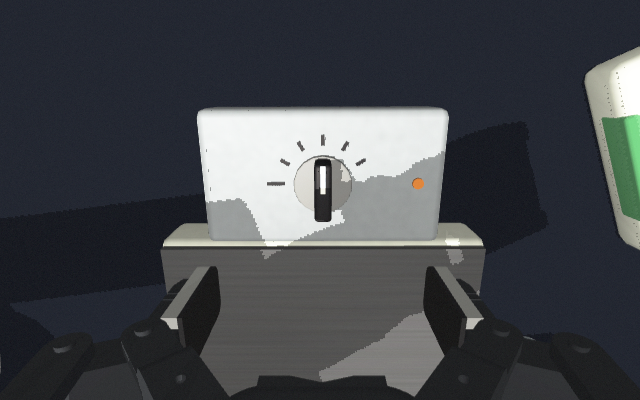

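The wrist view shows the bar centred at (323,190) with its pointer on the third short mark at (323,140). The long off mark is at (276,184).

```bash
python3 - <<'E'
from h import *
z=dict(np.load('w1.npz'))
print(pt(z,323,161,.098),pt(z,323,221,.098), pt(z,323,215))
E
```

```text
[0.4956 0.3106 0.098 ] [0.5017 0.2617 0.098 ] [0.501  0.2674 0.0996]
```

jog_arm(
  rows=[
    [[0, 0.001, 0.03], [0, 0, 0], 0.6],
    [[0, 0.001, 0.06], [0, 0, 0], 0.6],
    [[0, 0.001, 0.09], [0, 0, 0], 0.6],
    [[0, 0.001, 0.11], [0, 0, 0], 0.6],
    [[0, 0.001, 0.118], [0, 0, 0], 0.6],
    [[0, 0.001, 0.118], [0, 0, 0], 0],
    [[0, 0.001, 0.118], [0, 0, 0], 0],
    [[0, 0.001, 0.118], [0, 0, 0], 0],
    [[0, 0.001, 0.118], [0, 0, 0], 0],
    [[0, 0.001, 0.118], [0, 0, 0], 0],
  ],
)

```text
time_s: 2.65
position: [0.4975, 0.2858, 0.0731]
eef_rot: [180.0, -0.0, 97.1]
ft_force: [0.2, 0.4, 0.5]
finger_gap: -0.0002
grasp_force: 0.0
```

```bash
python3 - <<'E'
from h import *
from plant import ctrl
s=ctrl.read_state();print(s['finger_gap'],s['grasp_force'],s['position'])
wrist('w2')
E
```

```text
-0.00023440062966273678 0.0 [0.4975 0.2858 0.0731]
```

View pics/w2.png

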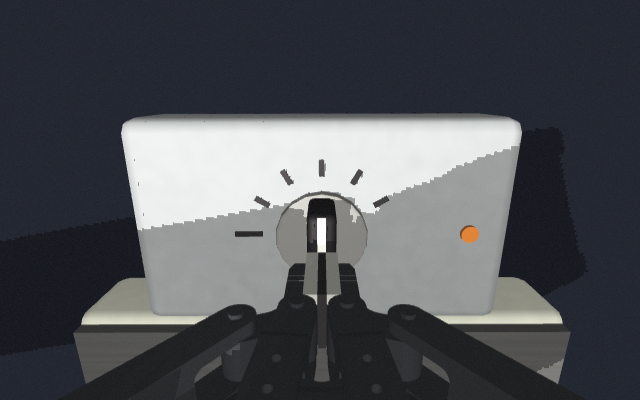

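```bash
python3 - <<'E'
from h import *
z=dict(np.load('w2.npz'))
for u,v in [(322,203),(312,206),(322,225),(322,240),(322,248),(322,256),(312,270),(296,275),(312,300),(322,330),(340,225),(470,234),(249,234),(322,168),(330,320),(300,325)]: print(u,v,z['d'][v,u],pt(z,u,v))
a=cv2.resize(z['p'][180:340,240:400],None,fx=3.7,fy=3.7,interpolation=cv2.INTER_CUBIC)
cv2.imwrite('pics/c.png',a[:,:,::-1])
E
```

```text
322 203 0.17885782 [0.496  0.3078 0.0789]
312 206 0.17451884 [0.491  0.307  0.0835]
322 225 0.16056104 [0.4965 0.3036 0.0994]
322 240 0.16288644 [0.4974 0.2962 0.0993]
322 248 0.16557652 [0.498  0.2916 0.0979]
322 256 0.14763415 [0.4974 0.2958 0.1154]
312 270 0.13587554 [0.4935 0.2953 0.1277]
296 275 0.14017925 [0.4876 0.2906 0.1244]
312 300 0.1149371 [0.494  0.296  0.1494]
322 330 0.12388059 [0.4992 0.2815 0.1448]
340 225 0.19310863 [0.5078 0.2933 0.0689]
470 234 0.2027464 [0.5837 0.2944 0.0614]
249 234 0.20234661 [0.4573 0.2787 0.0618]
322 168 0.18967897 [0.4941 0.3225 0.063 ]
330 320 0.10643715 [0.4998 0.2957 0.1587]
300 325 0.10166491 [0.4909 0.2962 0.1632]
```

View pics/c.png

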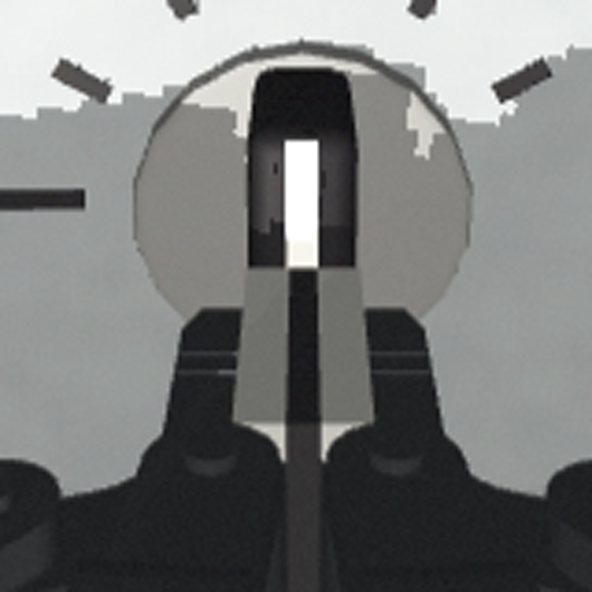

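```bash
python3 - <<'E'
from h import *
z=dict(np.load('w2.npz'));P=cloud(z)
for v in range(246,300,4): print(v,P[v,322],P[v,310],P[v,333])
for v in (262,264,268,272): print(v,P[v,290],P[v,300],P[v,350])
w=dict(np.load('w1.npz'));Q=cloud(w);print('mtx',w['mtx'][0,0])
for v,u in [(270,200),(267,212),(290,200),(320,190),(325,175),(300,215),(330,165)]: print(u,v,Q[v,u])
t=-z['R'].T@z['t'];print('cam',t)
E
```

```text
246 [0.4977 0.2933 0.0996] [0.4922 0.292  0.0982] [0.503  0.2931 0.0977]
250 [0.4981 0.2907 0.0983] [0.4925 0.2899 0.0981] [0.5033 0.291  0.0976]
254 [0.4974 0.2955 0.1128] [0.4923 0.2953 0.1137] [0.502  0.2966 0.1139]
258 [0.4975 0.2953 0.1162] [0.4924 0.2954 0.1177] [0.5018 0.2968 0.1182]
262 [0.4974 0.2959 0.121 ] [0.4925 0.2957 0.1218] [0.5018 0.2964 0.121 ]
266 [0.4974 0.2956 0.1239] [0.4927 0.295  0.124 ] [0.5018 0.2961 0.1238]
270 [0.4974 0.2957 0.1274] [0.4928 0.2955 0.1283] [0.5017 0.296  0.1271]
274 [0.4974 0.2956 0.1305] [0.4929 0.2953 0.1309] [0.5016 0.2959 0.13  ]
278 [0.4975 0.295  0.1325] [0.493  0.2952 0.1338] [0.5015 0.2961 0.1334]
282 [nan nan nan] [0.4931 0.2953 0.1368] [0.5014 0.296  0.1362]
286 [0.4974 0.2954 0.1388] [0.4931 0.2954 0.1397] [0.5013 0.2962 0.1393]
290 [0.4974 0.2954 0.1416] [0.4933 0.2949 0.1415] [0.5011 0.2966 0.1427]
294 [0.4974 0.2954 0.1441] [0.4933 0.2954 0.1449] [0.5011 0.2962 0.1447]
298 [0.4976 0.2941 0.1445] [0.4933 0.2968 0.1495] [0.5008 0.2973 0.1489]
262 [0.4827 0.2671 0.0681] [0.4883 0.2683 0.0689] [0.5168 0.271  0.0673]
264 [0.4828 0.2659 0.068 ] [0.4886 0.2913 0.116 ] [0.5168 0.2702 0.0682]
268 [0.4847 0.2902 0.1185] [0.4888 0.2902 0.1174] [0.5095 0.293  0.1178]
272 [0.485  0.2897 0.1209] [0.489  0.291  0.1224] [0.5092 0.2932 0.1218]
mtx 351.4224949227482
200 270 [0.4501 0.2898 0.2459]
212 267 [0.4538 0.2898 0.2426]
200 290 [0.4543 0.2892 0.2585]
190 320 [0.4546 0.2844 0.269 ]
175 325 [0.4523 0.287  0.2754]
215 300 [0.456  0.2764 0.2446]
165 330 [0.4522 0.2903 0.2822]
cam [0.4891 0.3602 0.2498]
```

The depth image shows the shut fingertips at z≈0.113, while the state reports TCP z=0.073. The fingers closed above the bar (top at 0.099), which agrees with the zero gap and zero force. The true tips are therefore about 40 mm higher than reported, so I'll descend in stages and watch the force.

jog_arm(
  rows=[
    [[0, 0, 0], [0, 0, 0], 0.6],
    [[0, 0, 0], [0, 0, 0], 0.6],
    [[0, 0, 0], [0, 0, 0], 0.6],
    [[0, 0, 0.01], [0, 0, 0], 0.6],
    [[0, 0, 0.02], [0, 0, 0], 0.6],
    [[0, 0, 0.02], [0, 0, 0], 0.6],
  ],
)

```text
time_s: 3.45
position: [0.4964, 0.2853, 0.0515]
eef_rot: [-179.9, 0.1, 97.1]
ft_force: [0.2, 0.6, -0.1]
finger_gap: 0.0511
grasp_force: 0.0
```

```bash
python3 - <<'E'
from h import *
from plant import ctrl
print(ctrl.grip_depth)
z=wrist('w3');P=cloud(z);p=z['p']
# lowest pad points left & right: gripper pixels close to tool plane
m=(abs(P[...,1]-.29)<.012)&(P[...,2]>.075)&(P[...,2]<.25)
for s in (slice(0,300),slice(350,640)):
    q=P[:,s][m[:,s]]; q=q[np.argsort(q[:,2])]; print(q[:200:40],len(q))
E
```

```text
0.0187
[[0.4715 0.286  0.0889]
 [0.4726 0.279  0.0921]
 [0.4689 0.2918 0.0936]
 [0.4675 0.2919 0.0951]
 [0.4677 0.292  0.0962]] 15513
[[0.5236 0.2841 0.0879]
 [0.523  0.2873 0.0911]
 [0.525  0.2989 0.0925]
 [0.5242 0.2781 0.0938]
 [0.5241 0.2799 0.095 ]] 9705
```

View pics/w3.png

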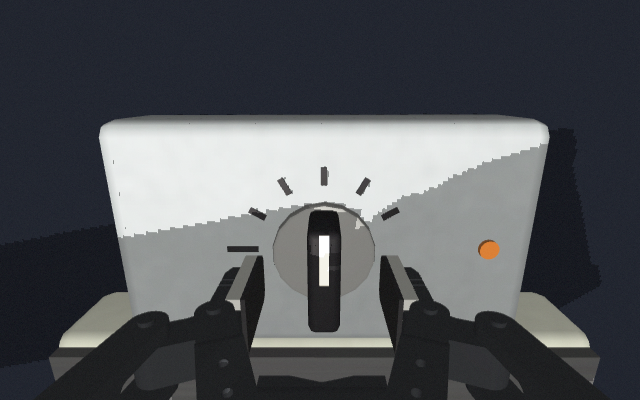

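The fingers now straddle the bar, which spans (323,212) to (323,330). I'll go 17 mm lower and close.

jog_arm(
  rows=[
    [[0, 0.001, 0.009], [0, 0, 0], 0.6],
    [[0, 0.001, 0.017], [0, 0, 0], 0.6],
    [[0, 0.001, 0.017], [0, 0, 0], 0],
    [[0, 0.001, 0.017], [0, 0, 0], 0],
    [[0, 0.001, 0.017], [0, 0, 0], 0],
    [[0, 0.001, 0.017], [0, 0, 0], 0],
    [[0, 0.001, 0.017], [0, 0, 0], 0],
  ],
)

```text
time_s: 4.38
position: [0.4975, 0.2858, 0.0359]
eef_rot: [-179.9, 0.0, 97.1]
ft_force: [-6.2, -0.2, 3.7]
finger_gap: 0.0137
grasp_force: 40.1
```

jog_arm(
  rows=[
    [[0, 0, 0], [0, 0, -0.1], 0],
    [[0, 0, 0], [0, 0, -0.26], 0],
    [[0, 0, 0], [0, 0, -0.43], 0],
    [[0, 0, 0], [0, 0, -0.6], 0],
    [[0, 0, 0], [0, 0, -0.77], 0],
    [[0, 0, 0], [0, 0, -0.94], 0],
    [[0, 0, 0], [0, 0, -1.11], 0],
    [[0, 0, 0], [0, 0, -1.28], 0],
    [[0, 0, 0], [0, 0, -1.45], 0],
    [[0, 0, 0], [0, 0, -1.57], 0],
  ],
)

```text
time_s: 5.62
position: [0.4967, 0.285, 0.0359]
eef_rot: [-179.9, -0.2, -172.7]
ft_force: [-7.8, -3.2, 8.0]
finger_gap: 0.0135
grasp_force: 40.8
```

jog_arm(
  rows=[
    [[0, 0, 0], [0, 0, -0.02], 0],
    [[0, 0, 0], [0, 0, -0.04], 0],
    [[0, 0, 0], [0, 0, -0.05], 0],
    [[0, 0, 0], [0, 0, -0.05], 0],
  ],
)

```text
time_s: 6.12
position: [0.4966, 0.285, 0.0359]
eef_rot: [-180.0, -0.2, -170.3]
ft_force: [-7.8, -2.8, 7.7]
finger_gap: 0.0135
grasp_force: 55.0
```

```bash
python3 - <<'E'
from plant import ctrl
print({k:v for k,v in ctrl.read_state().items() if k in('ft_force','ft_torque','eef_rot','position')})
E
```

```text
{'position': array([0.4966412 , 0.28497767, 0.03594591]), 'eef_rot': array([-179.98804177,   -0.21256168, -170.29956927]), 'ft_force': array([-7.76634492, -2.75478398,  7.73399512]), 'ft_torque': array([-0.51924676,  1.27708325, -1.38253089])}
```

It is against the stop, with 1.4 N·m on the wrist. I'll back off the overrun, release and rise.

jog_arm(
  rows=[
    [[0, 0, 0], [0, 0, 0.045], 0],
    [[0, 0, 0], [0, 0, 0.045], 0.35],
    [[0, 0, 0], [0, 0, 0.045], 0.35],
    [[0, 0, 0], [0, 0, 0.045], 0.35],
    [[0, 0, -0.03], [0, 0, 0.045], 0.35],
    [[0, 0, -0.08], [0, 0, 0.045], 0.5],
    [[0, 0, -0.13], [0, 0, 0.045], 1],
    [[0, 0, -0.19], [0, 0, 0.045], 1],
    [[0, 0, -0.23], [0, 0, 0.045], 1],
    [[0, 0, -0.24], [0, 0, 0.045], 1],
  ],
)

```text
time_s: 7.38
position: [0.4998, 0.2867, 0.2791]
eef_rot: [179.9, 0.3, -172.6]
ft_force: [0.6, 0.4, 0.2]
finger_gap: 0.0854
grasp_force: 0.0
```

```bash
python3 - <<'E'
from h import *
from plant import ctrl
p,d=ctrl.snapshot('top');z=dict(np.load('top0.npz'));z['p']=p;z['d']=d;np.savez('top1.npz',**z)
a=cv2.resize(p[170:260,185:245],None,fx=5,fy=5,interpolation=cv2.INTER_CUBIC)
w=wrist('w4')['p'];a=cv2.resize(a,(267,400));cv2.imwrite('pics/d.png',cv2.resize(np.hstack([a,w]),(800,353))[:,:,::-1])
# stand foot lines: hooks via top cam, approx hook points
plan([.56,-.21,.28],-5.3)
E
```

```text
t 7.47 at [0.4987 0.2861 0.2765] [ 179.9628    0.1033 -172.6449] gap 0.08530737601373532
shift [ 0.0027 -0.4998 -0.0038] turn [-0.0025  0.0012 -2.9207]
```

View pics/d.png

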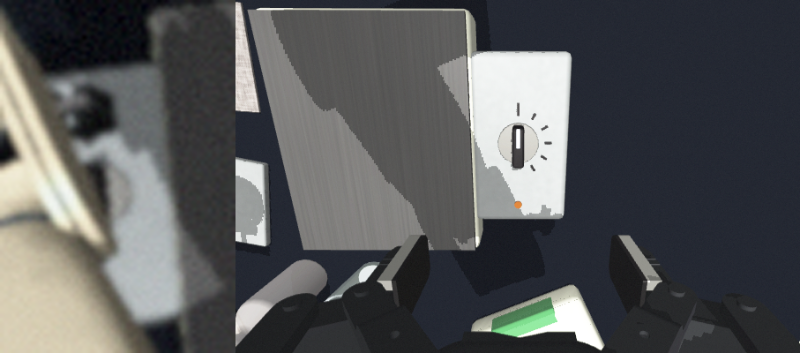

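The selector is at off: the white pointer faces the long mark at (518,108). Next I'll look at the baskets from above the stand, with the camera on the robot's side.

```bash
python3 - <<'E'
from h import *
plan([.60,-.24,.34],175)
E
```

```text
t 7.47 at [0.4987 0.2861 0.2765] [ 179.9628    0.1033 -172.6449] gap 0.08530737601373532
shift [-0.0332 -0.5347 -0.0637] turn [0.0008 0.0017 0.2156]
```

jog_arm(
  rows=[
    [[0, -0.05, -0.03], [0, 0, 0], 1],
    [[0, -0.11, -0.06], [0, 0, 0.05], 1],
    [[-0.01, -0.17, -0.064], [0, 0, 0.08], 1],
    [[-0.01, -0.23, -0.064], [0, 0, 0.1], 1],
    [[-0.02, -0.29, -0.064], [0, 0, 0.14], 1],
    [[-0.02, -0.35, -0.064], [0, 0, 0.17], 1],
    [[-0.03, -0.41, -0.064], [0, 0, 0.2], 1],
    [[-0.033, -0.47, -0.064], [0, 0, 0.215], 1],
    [[-0.033, -0.52, -0.064], [0, 0, 0.215], 1],
    [[-0.033, -0.535, -0.064], [0, 0, 0.215], 1],
  ],
)

```text
time_s: 8.72
position: [0.5986, -0.2431, 0.3366]
eef_rot: [179.9, -0.2, 174.9]
ft_force: [-0.4, -0.1, -0.2]
finger_gap: 0.0856
grasp_force: 0.0
```

jog_arm(
  rows=[
    [[0, 0, 0], [0, 0, 0], 1],
    [[0, 0, 0], [0, 0, 0], 1],
  ],
)

```text
time_s: 8.98
position: [0.5992, -0.239, 0.339]
eef_rot: [179.9, -0.1, 175.1]
ft_force: [-0.8, 1.0, 0.9]
finger_gap: 0.0854
grasp_force: 0.0
```

```bash
python3 - <<'E'
from h import *
plan([.60,-.24,.34],175)
z=wrist('w5');P=cloud(z);p=z['p'];Z=P[...,2]
m=((Z>.235)&(Z<.275)&(p.max(2)<80)).astype(np.uint8)
n,l,s,c=cv2.connectedComponentsWithStats(m)
for i in range(1,n):
    if s[i,4]>150: print(c[i],s[i,4],rect(P[l==i][:,:2]),np.nanmedian(Z[l==i]))
E
```

```text
t 8.97 at [ 0.5992 -0.239   0.339 ] [179.9496  -0.0762 175.0922] gap 0.08541882079601258
shift [-0.0009 -0.0009 -0.001 ] turn [ 0.0009 -0.0013  0.0016]
[175.1816 194.6027] 1558 ((591.1383666992188, -356.66546630859375), (46.03578567504883, 17.871110916137695), 85.78602600097656) 0.25161761760389634
[318.4983 194.1291] 1449 ((600.8062133789062, -242.2204132080078), (45.368003845214844, 18.2769775390625), 83.09730529785156) 0.2517986308183267
[461.0512 197.7847] 1542 ((613.5181884765625, -128.73471069335938), (45.318626403808594, 18.42639923095703), 83.22891998291016) 0.2516373209626963
```

View pics/w5.png

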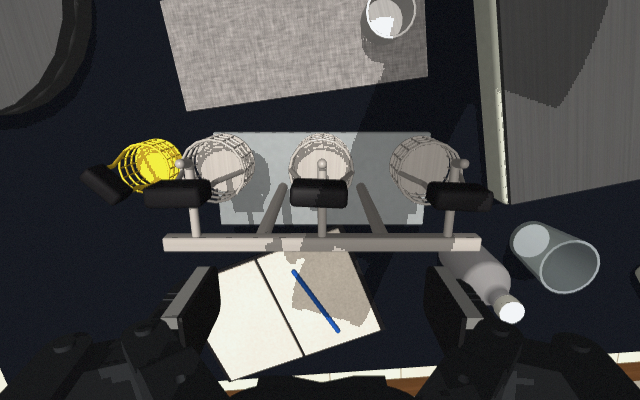

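All three blocks are at z=0.252 and 115 mm apart, at pixels (175,195), (318,194) and (461,198). The yellow look-alike stands low beside basket3. Basket1 first.

```bash
python3 - <<'E'
from h import *
plan([.6135,-.1287,.18],173.5)
z=dict(np.load('w5.npz'));print('yellow rim/block',pt(z,150,165),pt(z,100,180),'tin',pt(z,391,3),pt(z,388,38))
for s in [(75,60),(-75,60),(75,-60),(-75,-60)]: print(s,plate(s[0]/1e3,s[1]/1e3))
E
```

```text
t 9.03 at [ 0.5994 -0.2389  0.3395] [179.9667  -0.039  175.1155] gap 0.08554881988290236
shift [-0.0048  0.1109  0.1595] turn [ 0.0006 -0.0007  0.0282]
yellow rim/block [ 0.602  -0.4935  0.004 ] [ 0.5913 -0.476   0.1504] tin [ 0.4203 -0.1347  0.0084] [ 0.4682 -0.1503  0.0653]
(75, 60) [0.5855 0.1753]
(-75, 60) [0.4366 0.1567]
(75, -60) [0.6004 0.0563]
(-75, -60) [0.4515 0.0377]
```

jog_arm(
  rows=[
    [[-0.002, 0.04, 0], [0, 0, 0.01], 1],
    [[-0.004, 0.09, 0], [0, 0, 0.028], 1],
    [[-0.005, 0.11, 0.02], [0, 0, 0.028], 1],
    [[-0.005, 0.111, 0.07], [0, 0, 0.028], 1],
    [[-0.005, 0.111, 0.11], [0, 0, 0.028], 1],
    [[-0.005, 0.111, 0.14], [0, 0, 0.028], 1],
    [[-0.005, 0.111, 0.158], [0, 0, 0.028], 1],
    [[-0.005, 0.111, 0.159], [0, 0, 0.028], 1],
  ],
)

```text
time_s: 10.02
position: [0.6135, -0.1295, 0.1801]
eef_rot: [180.0, -0.1, 173.5]
ft_force: [0.5, -0.0, 0.4]
finger_gap: 0.0855
grasp_force: 0.0
```

jog_arm(
  rows=[
    [[0, 0, 0], [0, 0, 0], 0],
    [[0, 0, 0], [0, 0, 0], 0],
    [[0, 0, 0], [0, 0, 0], 0],
    [[0, 0, 0], [0, 0, 0], 0],
    [[0, 0, 0], [0, 0, 0], 0],
  ],
  newtons=40,
)

```text
time_s: 10.65
position: [0.6152, -0.1305, 0.1824]
eef_rot: [-180.0, 0.2, 173.4]
ft_force: [0.5, 1.0, 6.4]
finger_gap: 0.0455
grasp_force: 41.5
```

jog_arm(
  rows=[
    [[0, 0, -0.01], [0, 0, 0], 0],
    [[0, 0, -0.025], [0, 0, 0], 0],
    [[0, 0, -0.04], [0, 0, 0], 0],
    [[0, 0, -0.042], [0, 0, 0], 0],
    [[0.02, 0, -0.042], [0, 0, 0], 0],
    [[0.04, 0, -0.042], [0, 0, 0], 0],
    [[0.06, 0, -0.042], [0, 0, 0], 0],
    [[0.08, 0, -0.042], [0, 0, 0], 0],
    [[0.095, 0, -0.042], [0, 0, 0], 0],
    [[0.1, 0, -0.045], [0, 0, 0], 0],
  ],
)

```text
time_s: 11.9
position: [0.5138, -0.1188, 0.2258]
eef_rot: [180.0, -0.0, 173.4]
ft_force: [1.0, -0.2, -1.2]
finger_gap: 0.0454
grasp_force: 41.2
```

```bash
python3 - <<'E'
from h import *
plan([*plate(.075,.06),.23],187.1)
E
```

```text
t 11.9 at [ 0.5138 -0.1188  0.2258] [179.9924  -0.0389 173.4155] gap 0.04539419705450434
shift [-0.0375  0.3004 -0.0042] turn [ 0.0002 -0.0007 -0.2388]
```

jog_arm(
  rows=[
    [[0, 0.015, 0], [0, 0, -0.01], 0],
    [[-0.005, 0.045, 0], [0, 0, -0.04], 0],
    [[-0.01, 0.085, 0], [0, 0, -0.07], 0],
    [[-0.015, 0.125, 0], [0, 0, -0.1], 0],
    [[-0.02, 0.165, 0], [0, 0, -0.13], 0],
    [[-0.025, 0.205, 0], [0, 0, -0.16], 0],
    [[-0.03, 0.245, 0], [0, 0, -0.2], 0],
    [[-0.035, 0.28, 0], [0, 0, -0.23], 0],
    [[-0.037, 0.297, 0], [0, 0, -0.239], 0],
    [[-0.037, 0.3, 0.02], [0, 0, -0.239], 0],
  ],
)

```text
time_s: 13.15
position: [0.5874, 0.177, 0.2069]
eef_rot: [180.0, 0.2, -172.8]
ft_force: [0.8, -0.2, -2.8]
finger_gap: 0.0454
grasp_force: 41.7
```

jog_arm(
  rows=[
    [[0, 0, 0.01], [0, 0, 0], 0],
    [[0, 0, 0.025], [0, 0, 0], 0],
    [[0, 0, 0.037], [0, 0, 0], 0],
    [[0, 0, 0.045], [0, 0, 0], 0],
    [[0, 0, 0.05], [0, 0, 0], 0],
    [[0, 0, 0.05], [0, 0, 0], 0],
  ],
)

```text
time_s: 13.9
position: [0.5858, 0.1748, 0.1556]
eef_rot: [-180.0, -0.0, -172.9]
ft_force: [0.9, 0.1, -1.3]
finger_gap: 0.0453
grasp_force: 41.7
```

```bash
python3 - <<'E'
from h import *
plan([*plate(.075,.06),.15],187.1)
z=wrist('w6')
E
```

```text
t 13.9 at [0.5858 0.1748 0.1556] [-179.9961   -0.0201 -172.8913] gap 0.045269453092897524
shift [0.0002 0.0006 0.0056] turn [-0.0001 -0.0004  0.0002]
```

View pics/w6.png

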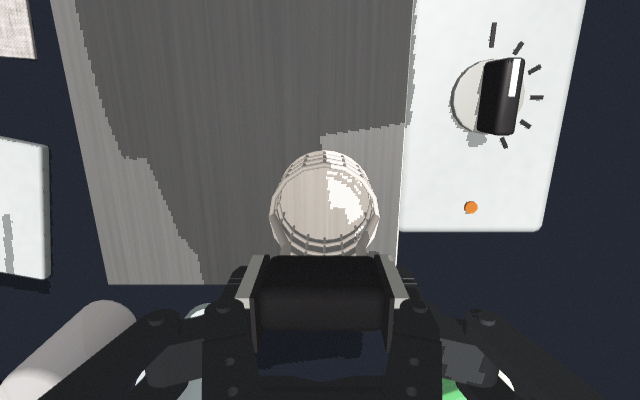

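The basket hangs level above the plate, with its rim at about (323,205) and clear of the plate edge at (400,200). I'll lower it slowly to contact.

jog_arm(
  rows=[
    [[0, 0, 0.002], [0, 0, 0], 0],
    [[0, 0, 0.004], [0, 0, 0], 0],
    [[0, 0, 0.005], [0, 0, 0], 0],
    [[0, 0, 0.005], [0, 0, 0], 0],
  ],
)

```text
time_s: 14.45
position: [0.586, 0.175, 0.1512]
eef_rot: [180.0, 0.0, -172.9]
ft_force: [-0.9, 1.1, 1.0]
finger_gap: 0.0457
grasp_force: 41.8
```

jog_arm(
  rows=[
    [[0, 0, 0.001], [0, 0, 0], 0],
    [[0, 0, 0.001], [0, 0, 0], 0],
  ],
)

```text
time_s: 14.7
position: [0.5863, 0.1751, 0.1511]
eef_rot: [180.0, 0.1, -172.9]
ft_force: [-3.3, 0.4, 7.4]
finger_gap: 0.0456
grasp_force: 42.3
```

Contact at z≈0.151. Release by opening to about 68 mm, then rise.

jog_arm(
  rows=[
    [[0, 0, 0], [0, 0, 0], 0.8],
    [[0, 0, 0], [0, 0, 0], 0.8],
    [[0, 0, 0], [0, 0, 0], 0.8],
    [[0, 0, -0.03], [0, 0, 0], 0.8],
    [[0, 0, -0.08], [0, 0, 0], 0.8],
    [[0, 0, -0.13], [0, 0, 0], 1],
    [[0, 0, -0.18], [0, 0, 0], 1],
    [[0, 0, -0.19], [0, 0, 0], 1],
  ],
)

```text
time_s: 15.7
position: [0.5875, 0.1753, 0.344]
eef_rot: [179.9, 0.4, -172.9]
ft_force: [0.4, -0.2, -0.0]
finger_gap: 0.0853
grasp_force: 0.0
```

```bash
python3 - <<'E'
from h import *
plan([.601,-.242,.34],173.1)
z=wrist('w7');P=cloud(z);m=(P[...,2]>.2)&(P[...,2]<.235)&(z['p'].max(2)<80);print(m.sum(),rect(P[m][:,:2]),np.median(P[m][:,2]))
E
```

```text
t 15.7 at [0.5875 0.1753 0.344 ] [ 179.9435    0.3871 -172.8818] gap 0.08530735744844642
shift [ 0.0384 -0.4158  0.0033] turn [0.0018 0.0066 0.2447]
1266 ((620.1524658203125, 45.281890869140625), (22.423019409179688, 316.8154296875), 15.702592849731445) 0.21977502487089548
```

Its block top reads 0.220 (0.070 + 0.150), so basket1 stands on the plate. On to basket2.

jog_arm(
  rows=[
    [[0.004, -0.04, 0], [0, 0, 0.03], 1],
    [[0.008, -0.09, 0], [0, 0, 0.06], 1],
    [[0.013, -0.14, 0], [0, 0, 0.09], 1],
    [[0.018, -0.2, 0], [0, 0, 0.12], 1],
    [[0.024, -0.26, 0], [0, 0, 0.15], 1],
    [[0.03, -0.32, 0], [0, 0, 0.19], 1],
    [[0.035, -0.37, 0], [0, 0, 0.22], 1],
    [[0.038, -0.405, 0], [0, 0, 0.24], 1],
    [[0.0384, -0.4155, 0], [0, 0, 0.245], 1],
    [[0.0384, -0.4155, 0], [0, 0, 0.245], 1],
  ],
)

```text
time_s: 17.0
position: [0.5987, -0.2421, 0.3383]
eef_rot: [179.9, -0.1, 173.0]
ft_force: [0.1, 0.2, 0.1]
finger_gap: 0.0857
grasp_force: 0.0
```

```bash
python3 - <<'E'
from h import *
plan([.601,-.242,.18],173.1)
E
```

```text
t 17.0 at [ 0.5987 -0.2421  0.3383] [179.9433  -0.1233 173.0399] gap 0.08565357264497657
shift [-0.0026  0.0002  0.1583] turn [ 0.001  -0.0022 -0.0011]
```

jog_arm(
  rows=[
    [[-0.002, 0, 0.04], [0, 0, 0], 1],
    [[-0.002, 0, 0.08], [0, 0, 0], 1],
    [[-0.002, 0, 0.12], [0, 0, 0], 1],
    [[-0.002, 0, 0.15], [0, 0, 0], 1],
    [[-0.002, 0, 0.158], [0, 0, 0], 1],
    [[-0.002, 0, 0.158], [0, 0, 0], 0],
    [[-0.002, 0, 0.158], [0, 0, 0], 0],
    [[-0.002, 0, 0.158], [0, 0, 0], 0],
    [[-0.002, 0, 0.158], [0, 0, 0], 0],
    [[-0.002, 0, 0.158], [0, 0, 0], 0],
  ],
)

```text
time_s: 18.25
position: [0.6023, -0.2426, 0.1837]
eef_rot: [-180.0, 0.2, 173.1]
ft_force: [0.3, 2.0, 6.9]
finger_gap: 0.0455
grasp_force: 42.2
```

jog_arm(
  rows=[
    [[0, 0, -0.01], [0, 0, 0], 0],
    [[0, 0, -0.025], [0, 0, 0], 0],
    [[0, 0, -0.04], [0, 0, 0], 0],
    [[0, 0, -0.042], [0, 0, 0], 0],
    [[0.02, 0, -0.042], [0, 0, 0], 0],
    [[0.04, 0, -0.042], [0, 0, 0], 0],
    [[0.06, 0, -0.042], [0, 0, 0], 0],
    [[0.08, 0, -0.042], [0, 0, 0], 0],
    [[0.095, 0, -0.042], [0, 0, 0], 0],
    [[0.1, 0, -0.045], [0, 0, 0], 0],
  ],
)

```text
time_s: 19.5
position: [0.501, -0.2302, 0.2267]
eef_rot: [180.0, -0.0, 173.1]
ft_force: [0.6, 0.7, -2.7]
finger_gap: 0.0454
grasp_force: 41.5
```

```bash
python3 - <<'E'
from h import *
plan([*plate(-.075,.06),.23],187.1)
E
```

```text
t 19.5 at [ 0.501  -0.2302  0.2267] [179.9864  -0.0401 173.0631] gap 0.04541161698053801
shift [ 0.1106  0.3763 -0.0031] turn [ 0.0003 -0.0007 -0.245 ]
```

jog_arm(
  rows=[
    [[0.005, 0.02, 0], [0, 0, -0.01], 0],
    [[0.018, 0.06, 0], [0, 0, -0.04], 0],
    [[0.032, 0.11, 0], [0, 0, -0.07], 0],
    [[0.047, 0.16, 0], [0, 0, -0.1], 0],
    [[0.062, 0.21, 0], [0, 0, -0.13], 0],
    [[0.077, 0.26, 0], [0, 0, -0.16], 0],
    [[0.09, 0.31, 0], [0, 0, -0.2], 0],
    [[0.103, 0.35, 0], [0, 0, -0.23], 0],
    [[0.109, 0.37, 0], [0, 0, -0.245], 0],
    [[0.1106, 0.376, 0.01], [0, 0, -0.245], 0],
  ],
)

```text
time_s: 20.75
position: [0.4376, 0.1583, 0.2172]
eef_rot: [180.0, 0.1, -172.7]
ft_force: [0.5, 0.1, -2.2]
finger_gap: 0.0453
grasp_force: 42.5
```

jog_arm(
  rows=[
    [[0, 0, 0.01], [0, 0, 0], 0],
    [[0, 0, 0.025], [0, 0, 0], 0],
    [[0, 0, 0.04], [0, 0, 0], 0],
    [[0, 0, 0.053], [0, 0, 0], 0],
    [[0, 0, 0.06], [0, 0, 0], 0],
    [[0, 0, 0.06], [0, 0, 0], 0],
  ],
)

```text
time_s: 21.5
position: [0.4372, 0.156, 0.1563]
eef_rot: [-180.0, -0.1, -172.9]
ft_force: [0.7, 0.0, -2.0]
finger_gap: 0.0454
grasp_force: 42.4
```

```bash
python3 - <<'E'
from h import *
plan([*plate(-.075,.06),.1525],187.1)
E
```

```text
t 21.5 at [0.4372 0.156  0.1563] [-179.9867   -0.066  -172.8972] gap 0.04536298606897203
shift [0.0004 0.0008 0.0038] turn [-0.0002 -0.0012  0.    ]
```

jog_arm(
  rows=[
    [[0, 0, 0.002], [0, 0, 0], 0],
    [[0, 0, 0.003], [0, 0, 0], 0],
    [[0, 0, 0.004], [0, 0, 0], 0],
    [[0, 0, 0.004], [0, 0, 0], 0],
  ],
)

```text
time_s: 22.0
position: [0.4375, 0.1563, 0.1529]
eef_rot: [180.0, 0.0, -172.9]
ft_force: [-0.1, -0.0, -2.7]
finger_gap: 0.0454
grasp_force: 42.4
```

jog_arm(
  rows=[
    [[0, 0, 0.001], [0, 0, 0], 0],
    [[0, 0, 0.002], [0, 0, 0], 0],
    [[0, 0, 0.002], [0, 0, 0], 0],
  ],
)

```text
time_s: 22.38
position: [0.4383, 0.1568, 0.1523]
eef_rot: [179.9, 0.1, -172.9]
ft_force: [-2.7, 1.2, 11.7]
finger_gap: 0.0455
grasp_force: 42.4
```

jog_arm(
  rows=[
    [[0, 0, -0.001], [0, 0, 0], 0.8],
    [[0, 0, -0.001], [0, 0, 0], 0.8],
    [[0, 0, -0.001], [0, 0, 0], 0.8],
    [[0, 0, -0.03], [0, 0, 0], 0.8],
    [[0, 0, -0.08], [0, 0, 0], 0.8],
    [[0, 0, -0.13], [0, 0, 0], 1],
    [[0, 0, -0.18], [0, 0, 0], 1],
    [[0, 0, -0.187], [0, 0, 0], 1],
  ],
)

```text
time_s: 23.38
position: [0.4392, 0.1568, 0.3414]
eef_rot: [179.9, 0.4, -172.9]
ft_force: [-0.5, -0.0, -0.5]
finger_gap: 0.0853
grasp_force: 0.0
```

```bash
python3 - <<'E'
from h import *
plan([.5905,-.3565,.34],175)
E
```

```text
t 23.38 at [0.4392 0.1568 0.3414] [ 179.9266    0.3794 -172.8817] gap 0.08534619063179492
shift [-0.0865 -0.5281  0.0013] turn [0.002  0.0065 0.2115]
```

jog_arm(
  rows=[
    [[-0.008, -0.05, 0], [0, 0, 0.02], 1],
    [[-0.018, -0.11, 0], [0, 0, 0.05], 1],
    [[-0.028, -0.17, 0], [0, 0, 0.07], 1],
    [[-0.037, -0.23, 0], [0, 0, 0.1], 1],
    [[-0.047, -0.29, 0], [0, 0, 0.12], 1],
    [[-0.057, -0.35, 0], [0, 0, 0.15], 1],
    [[-0.067, -0.41, 0], [0, 0, 0.18], 1],
    [[-0.077, -0.47, 0], [0, 0, 0.2], 1],
    [[-0.085, -0.515, 0], [0, 0, 0.2115], 1],
    [[-0.0865, -0.528, 0], [0, 0, 0.2115], 1],
  ],
)

```text
time_s: 24.62
position: [0.5883, -0.3592, 0.3352]
eef_rot: [179.9, -0.2, 174.9]
ft_force: [0.7, -0.4, -0.7]
finger_gap: 0.0856
grasp_force: 0.0
```

jog_arm(
  rows=[
    [[0, 0, 0.01], [0, 0, 0], 1],
    [[0, 0, 0.01], [0, 0, 0], 1],
  ],
)

```text
time_s: 24.88
position: [0.5878, -0.3551, 0.326]
eef_rot: [179.9, -0.2, 175.1]
ft_force: [0.4, 0.0, 0.1]
finger_gap: 0.0854
grasp_force: 0.0
```

```bash
python3 - <<'E'
from h import *
z=wrist('w8');P=cloud(z);p=z['p'];Z=P[...,2]
m=((Z>.235)&(Z<.275)&(p.max(2)<80)).astype(np.uint8)
n,l,s,c=cv2.connectedComponentsWithStats(m)
for i in range(1,n):
    if s[i,4]>150: print(c[i],s[i,4],rect(P[l==i][:,:2]),np.nanmedian(Z[l==i]))
plan([.591,-.3567,.18],175.5)
E
```

```text
[319.5425 201.0887] 1578 ((590.9102172851562, -357.7086486816406), (46.27873611450195, 17.700822830200195), 85.93775939941406) 0.2518030736320306
t 24.93 at [ 0.5882 -0.3552  0.327 ] [179.9346  -0.0951 175.0736] gap 0.08533872226336814
shift [-0.0032 -0.0014  0.1469] turn [ 0.0011 -0.0017 -0.0074]
```

jog_arm(
  rows=[
    [[-0.003, -0.002, 0.03], [0, 0, 0], 1],
    [[-0.003, -0.002, 0.07], [0, 0, 0], 1],
    [[-0.003, -0.002, 0.11], [0, 0, 0], 1],
    [[-0.003, -0.002, 0.14], [0, 0, 0], 1],
    [[-0.003, -0.002, 0.147], [0, 0, 0], 1],
    [[-0.003, -0.002, 0.147], [0, 0, 0], 0],
    [[-0.003, -0.002, 0.147], [0, 0, 0], 0],
    [[-0.003, -0.002, 0.147], [0, 0, 0], 0],
    [[-0.003, -0.002, 0.147], [0, 0, 0], 0],
    [[-0.003, -0.002, 0.147], [0, 0, 0], 0],
  ],
)

```text
time_s: 26.18
position: [0.5925, -0.3597, 0.183]
eef_rot: [-179.9, 0.2, 175.0]
ft_force: [0.3, 1.3, 6.1]
finger_gap: 0.0455
grasp_force: 42.5
```

jog_arm(
  rows=[
    [[0, 0, -0.01], [0, 0, 0], 0],
    [[0, 0, -0.025], [0, 0, 0], 0],
    [[0, 0, -0.04], [0, 0, 0], 0],
    [[0, 0, -0.042], [0, 0, 0], 0],
    [[0.02, 0, -0.042], [0, 0, 0], 0],
    [[0.04, 0, -0.042], [0, 0, 0], 0],
    [[0.06, 0, -0.042], [0, 0, 0], 0],
    [[0.08, 0, -0.042], [0, 0, 0], 0],
    [[0.095, 0, -0.042], [0, 0, 0], 0],
    [[0.1, 0, -0.045], [0, 0, 0], 0],
  ],
)

```text
time_s: 27.42
position: [0.491, -0.3504, 0.2257]
eef_rot: [180.0, -0.0, 175.0]
ft_force: [0.4, -1.0, -1.5]
finger_gap: 0.0456
grasp_force: 41.7
```

```bash
python3 - <<'E'
from h import *
plan([*plate(.075,-.06),.23],187.1)
from plant import ctrl
p,d=ctrl.snapshot('top');z=dict(np.load('top0.npz'));z['p']=p;z['d']=d;np.savez('top2.npz',**z)
P=cloud(z);Z=P[...,2]
m=np.zeros(Z.shape,bool);m[210:262,320:430]=True
m&=(Z>.065)&(Z<.085);print(m.sum(),P[m].mean(0) if m.any() else'')
E
```

```text
t 27.43 at [ 0.491  -0.3504  0.2257] [179.9773  -0.034  174.9722] gap 0.045555803250173756
shift [-0.0733  0.4146 -0.0041] turn [ 0.0005 -0.0005 -0.2117]
34 [ 0.4365 -0.1477  0.0683]
```

jog_arm(
  rows=[
    [[0.005, 0.02, 0], [0, 0, -0.01], 0],
    [[0.01, 0.06, 0], [0, 0, -0.03], 0],
    [[0.015, 0.105, 0], [0, 0, -0.05], 0],
    [[0.02, 0.15, 0], [0, 0, -0.08], 0],
    [[0.02, 0.2, 0], [0, 0, -0.1], 0],
    [[0.015, 0.25, 0], [0, 0, -0.12], 0],
    [[0, 0.3, 0], [0, 0, -0.15], 0],
    [[-0.025, 0.345, 0], [0, 0, -0.18], 0],
    [[-0.05, 0.38, 0], [0, 0, -0.205], 0],
    [[-0.066, 0.405, 0], [0, 0, -0.2117], 0],
  ],
)

```text
time_s: 28.72
position: [0.5937, 0.0502, 0.2258]
eef_rot: [180.0, 0.0, -172.7]
ft_force: [-0.1, -0.2, -1.9]
finger_gap: 0.0455
grasp_force: 42.5
```

```bash
python3 - <<'E'
from h import *
plan([*plate(.075,-.06),.1555],187.1)
z=dict(np.load('top2.npz'));P=cloud(z);Z=P[...,2]
a=cv2.resize(z['p'][205:270,315:435],None,fx=6,fy=6,interpolation=cv2.INTER_CUBIC);cv2.imwrite('pics/e.png',a[:,:,::-1])
E
```

```text
t 28.73 at [0.5937 0.0502 0.2258] [ 179.9797    0.0253 -172.7064] gap 0.04548630824929221
shift [-0.0074  0.0052  0.0703] turn [0.0004 0.0004 0.0034]
```

View pics/e.png

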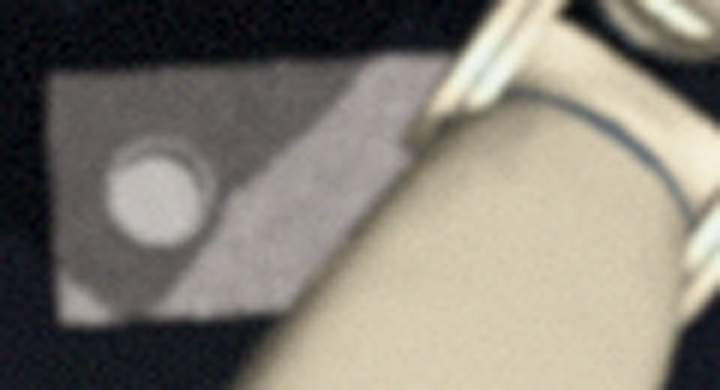

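The tin is still on the mat at crop (160,190). Now lower basket3.

jog_arm(
  rows=[
    [[-0.007, 0.005, 0], [0, 0, 0.003], 0],
    [[-0.007, 0.005, 0.01], [0, 0, 0.003], 0],
    [[-0.007, 0.005, 0.025], [0, 0, 0.003], 0],
    [[-0.007, 0.005, 0.042], [0, 0, 0.003], 0],
    [[-0.007, 0.005, 0.058], [0, 0, 0.003], 0],
    [[-0.007, 0.005, 0.067], [0, 0, 0.003], 0],
    [[-0.007, 0.005, 0.071], [0, 0, 0.003], 0],
    [[-0.007, 0.005, 0.071], [0, 0, 0.003], 0],
  ],
)

```text
time_s: 29.72
position: [0.5993, 0.053, 0.1548]
eef_rot: [-180.0, -0.0, -173.0]
ft_force: [0.1, 0.1, -2.1]
finger_gap: 0.0455
grasp_force: 42.5
```

jog_arm(
  rows=[
    [[0, 0, 0.001], [0, 0, 0], 0],
    [[0, 0, 0.002], [0, 0, 0], 0],
    [[0, 0, 0.002], [0, 0, 0], 0],
  ],
)

```text
time_s: 30.1
position: [0.5993, 0.053, 0.153]
eef_rot: [-180.0, 0.0, -173.0]
ft_force: [-0.6, 0.4, -1.3]
finger_gap: 0.0456
grasp_force: 42.5
```

jog_arm(
  rows=[
    [[0, 0, 0.001], [0, 0, 0], 0],
    [[0, 0, 0.002], [0, 0, 0], 0],
    [[0, 0, 0.002], [0, 0, 0], 0],
  ],
)

```text
time_s: 30.48
position: [0.6001, 0.0532, 0.1521]
eef_rot: [180.0, 0.1, -173.0]
ft_force: [-0.9, 1.3, 6.2]
finger_gap: 0.0459
grasp_force: 42.6
```

jog_arm(
  rows=[
    [[0, 0, 0], [0, 0, 0], 0.8],
    [[0, 0, 0], [0, 0, 0], 0.8],
    [[0, 0, 0], [0, 0, 0], 0.8],
    [[0, 0, -0.03], [0, 0, 0], 0.8],
    [[0, 0, -0.08], [0, 0, 0], 0.8],
    [[0, 0, -0.13], [0, 0, 0], 1],
    [[0, 0, -0.16], [0, 0, 0], 1],
    [[0, 0, -0.16], [0, 0, 0], 1],
  ],
)

```text
time_s: 31.48
position: [0.6007, 0.0531, 0.3137]
eef_rot: [-180.0, 0.3, -173.0]
ft_force: [0.6, 0.6, -0.1]
finger_gap: 0.0855
grasp_force: 0.0
```

```bash
python3 - <<'E'
from h import *
plan([.46,-.15,.22],187.1)
E
```

```text
t 31.48 at [0.6007 0.0531 0.3137] [-179.9823    0.3077 -173.0468] gap 0.08554331295398046
shift [ 0.1648 -0.1845  0.0928] turn [-0.0003  0.0054 -0.0026]
```

jog_arm(
  rows=[
    [[0.03, -0.03, 0], [0, 0, 0], 1],
    [[0.07, -0.07, 0], [0, 0, 0], 1],
    [[0.11, -0.11, 0], [0, 0, 0], 1],
    [[0.14, -0.15, 0.02], [0, 0, 0], 1],
    [[0.16, -0.175, 0.05], [0, 0, 0], 1],
    [[0.165, -0.1845, 0.08], [0, 0, 0], 1],
    [[0.165, -0.1845, 0.093], [0, 0, 0], 1],
    [[0.165, -0.1845, 0.093], [0, 0, 0], 1],
    [[0.165, -0.1845, 0.093], [0, 0, 0], 1],
  ],
)

```text
time_s: 32.6
position: [0.4587, -0.1498, 0.2185]
eef_rot: [-180.0, 0.1, -173.0]
ft_force: [0.3, -0.7, 0.4]
finger_gap: 0.0856
grasp_force: 0.0
```

```bash
python3 - <<'E'
from h import *
z=wrist('w9');P=cloud(z);Z=P[...,2];p=z['p']
m=(Z>.03)&(Z<.09)&(P[...,0]<.53)&(P[...,0]>.36)&(P[...,1]<-.07)&(P[...,1]>-.42)
q=P[m];top=np.percentile(q[:,2],99);print('top',top,len(q))
k=m&(Z>top-.006)
c,r=cv2.minEnclosingCircle((P[k][:,:2]*1000).astype(np.float32));print(c,r, P[k].mean(0))
for h in (.03,.04,.05,.06):
  s=q[abs(q[:,2]-h)<.004]; print(h,s.min(0),s.max(0))
from plant import ctrl
pp,d=ctrl.snapshot('top');z=dict(np.load('top0.npz'));z['p']=pp;z['d']=d
T=cloud(z);
m=(abs(T[...,2]-.22)<.006)&(pp.max(2)<80);n,l,s,c=cv2.connectedComponentsWithStats(m.astype(np.uint8))
for i in range(1,n):
    if s[i,4]>40:
        r=rect(T[l==i][:,:2]);print(r,s[i,4])
E
```

```text
top 0.06790692142701736 1229
(439.986083984375, -146.4149627685547) 28.97566795349121 [ 0.4401 -0.1462  0.066 ]
0.03 [ 0.4114 -0.1718  0.0301] [ 0.466  -0.1206  0.034 ]
0.04 [ 0.4111 -0.1725  0.036 ] [ 0.4661 -0.1206  0.044 ]
0.05 [ 0.4112 -0.1729  0.046 ] [ 0.4659 -0.1206  0.054 ]
0.06 [ 0.4112 -0.1732  0.056 ] [ 0.4663 -0.1207  0.064 ]
((594.55419921875, 56.33019256591797), (18.082387924194336, 43.8165397644043), 9.577947616577148) 77
((580.7153930664062, 175.8190155029297), (18.636442184448242, 45.65245819091797), 7.8371734619140625) 86
((433.1037902832031, 158.45919799804688), (17.441207885742188, 44.66169357299805), 6.849081039428711) 73
```

View pics/w9.png

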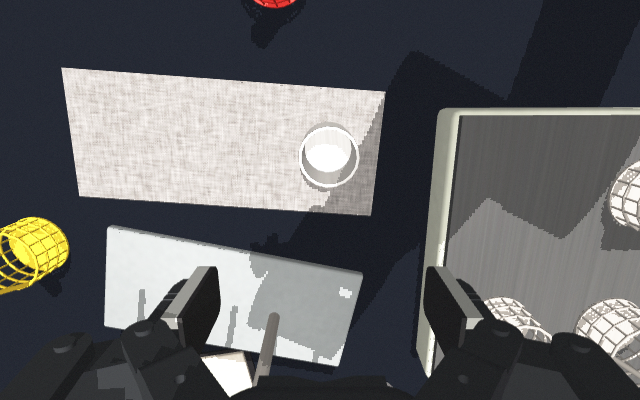

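It is tin1 (58 mm, rim at 0.066), centred at (0.440, -0.146) and seen at (330,156). The top camera shows all three baskets standing with their blocks at 0.22. Grasp the tin next.

```bash
python3 - <<'E'
from h import *
plan([.440,-.1464,-.006],187.1)
E
```

```text
t 32.7 at [ 0.4587 -0.1499  0.2187] [-179.9568    0.0901 -172.9899] gap 0.08504033520118086
shift [0.0185 0.0059 0.2247] turn [-0.0008  0.0016 -0.0016]
```

jog_arm(
  rows=[
    [[0.0185, 0.006, 0.03], [0, 0, 0], 1],
    [[0.0185, 0.006, 0.07], [0, 0, 0], 1],
    [[0.0185, 0.006, 0.11], [0, 0, 0], 1],
    [[0.0185, 0.006, 0.13], [0, 0, 0], 1],
    [[0.0185, 0.006, 0.14], [0, 0, 0], 1],
    [[0.0185, 0.006, 0.14], [0, 0, 0], 1],
  ],
)

```text
time_s: 33.45
position: [0.4391, -0.1463, 0.078]
eef_rot: [-180.0, 0.0, -173.0]
ft_force: [-0.3, -0.1, 0.8]
finger_gap: 0.0857
grasp_force: 0.0
```

```bash
python3 - <<'E'
from h import *
z=wrist('w10');P=cloud(z);Z=P[...,2]
m=(Z>.058)&(Z<.075)&(P[...,0]<.53)&(P[...,0]>.36)&(P[...,1]<-.1)&(P[...,1]>-.2)
c,r=cv2.minEnclosingCircle((P[m][:,:2]*1000).astype(np.float32));print(c,r)
plan([c[0]/1e3,c[1]/1e3,-.006],187.1)
E
```

```text
(439.94091796875, -146.4123992919922) 29.11897087097168
t 33.5 at [ 0.4394 -0.1465  0.0784] [-179.9742    0.052  -173.0324] gap 0.08546531303196926
shift [-0.0005  0.0001  0.0845] turn [-0.0005  0.0009 -0.0023]
```

jog_arm(
  rows=[
    [[0, 0, 0.025], [0, 0, 0], 1],
    [[0, 0, 0.05], [0, 0, 0], 1],
    [[0, 0, 0.07], [0, 0, 0], 1],
    [[0, 0, 0.082], [0, 0, 0], 1],
    [[0, 0, 0.084], [0, 0, 0], 1],
    [[0, 0, 0.084], [0, 0, 0], 0],
    [[0, 0, 0.084], [0, 0, 0], 0],
    [[0, 0, 0.084], [0, 0, 0], 0],
    [[0, 0, 0.084], [0, 0, 0], 0],
    [[0, 0, 0.084], [0, 0, 0], 0],
  ],
  newtons=30,
)

```text
time_s: 34.75
position: [0.4393, -0.1466, -0.0052]
eef_rot: [-180.0, 0.1, -173.1]
ft_force: [-1.8, -0.1, 5.7]
finger_gap: 0.0578
grasp_force: 31.2
```

```bash
python3 - <<'E'
from h import *
plan([*plate(-.075,-.06),.12],187.1)
E
```

```text
t 34.75 at [ 0.4393 -0.1466 -0.0052] [-179.9617    0.0788 -173.0539] gap 0.05781051212729012
shift [-0.0346  0.1814 -0.1253] turn [-0.0007  0.0014 -0.0027]
```

jog_arm(
  rows=[
    [[0, 0, -0.015], [0, 0, 0], 0],
    [[0, 0, -0.04], [0, 0, 0], 0],
    [[0, 0, -0.075], [0, 0, 0], 0],
    [[0, 0, -0.105], [0, 0, 0], 0],
    [[0, 0.01, -0.12], [0, 0, 0], 0],
    [[0.003, 0.04, -0.125], [0, 0, 0], 0],
    [[0.006, 0.08, -0.125], [0, 0, 0], 0],
    [[0.008, 0.12, -0.125], [0, 0, 0], 0],
    [[0.01, 0.155, -0.125], [0, 0, 0], 0],
    [[0.01, 0.17, -0.125], [0, 0, 0], 0],
  ],
)

```text
time_s: 36.0
position: [0.407, 0.0228, 0.1188]
eef_rot: [180.0, -0.1, -172.9]
ft_force: [-0.1, -0.6, -1.0]
finger_gap: 0.0581
grasp_force: 32.7
```

```bash
python3 - <<'E'
from h import *
plan([*plate(-.075,-.06),.064],187.1)
E
```

```text
t 36.0 at [0.407  0.0228 0.1188] [ 179.9901   -0.0514 -172.9226] gap 0.05806933813979008
shift [-0.046   0.0093  0.0548] turn [ 0.0002 -0.0009 -0.0004]
```

jog_arm(
  rows=[
    [[-0.02, 0.004, 0], [0, 0, 0], 0],
    [[-0.04, 0.009, 0], [0, 0, 0], 0],
    [[-0.046, 0.009, 0.01], [0, 0, 0], 0],
    [[-0.046, 0.009, 0.025], [0, 0, 0], 0],
    [[-0.046, 0.009, 0.04], [0, 0, 0], 0],
    [[-0.046, 0.009, 0.05], [0, 0, 0], 0],
    [[-0.046, 0.009, 0.054], [0, 0, 0], 0],
    [[-0.046, 0.009, 0.055], [0, 0, 0], 0],
    [[-0.046, 0.009, 0.055], [0, 0, 0], 0],
  ],
)

```text
time_s: 37.12
position: [0.453, 0.0356, 0.0641]
eef_rot: [-180.0, 0.0, -173.0]
ft_force: [-0.4, 0.4, -1.7]
finger_gap: 0.0581
grasp_force: 32.7
```

jog_arm(
  rows=[
    [[0, 0, 0.001], [0, 0, 0], 0],
    [[0, 0, 0.0025], [0, 0, 0], 0],
    [[0, 0, 0.0025], [0, 0, 0], 0],
  ],
)

```text
time_s: 37.5
position: [0.4527, 0.0356, 0.0613]
eef_rot: [-180.0, 0.0, -173.0]
ft_force: [0.1, 0.5, -1.2]
finger_gap: 0.0579
grasp_force: 32.7
```

jog_arm(
  rows=[
    [[0, 0, 0.001], [0, 0, 0], 0],
    [[0, 0, 0.0015], [0, 0, 0], 0],
    [[0, 0, 0.0015], [0, 0, 0], 0],
  ],
)

```text
time_s: 37.88
position: [0.4529, 0.0356, 0.0608]
eef_rot: [-180.0, 0.0, -173.0]
ft_force: [-3.7, -0.3, 14.2]
finger_gap: 0.0581
grasp_force: 33.9
```

jog_arm(
  rows=[
    [[0, 0, -0.001], [0, 0, 0], 0.95],
    [[0, 0, -0.001], [0, 0, 0], 0.95],
    [[0, 0, -0.001], [0, 0, 0], 0.95],
    [[0, 0, -0.03], [0, 0, 0], 0.95],
    [[0, 0, -0.08], [0, 0, 0], 0.95],
    [[0, 0, -0.13], [0, 0, 0], 1],
    [[0, 0, -0.18], [0, 0, 0], 1],
    [[0, 0, -0.22], [0, 0, 0], 1],
    [[0, 0, -0.24], [0, 0, 0], 1],
  ],
)

```text
time_s: 39.0
position: [0.4536, 0.0357, 0.3022]
eef_rot: [-180.0, 0.2, -173.0]
ft_force: [0.7, 0.3, 0.6]
finger_gap: 0.0854
grasp_force: 0.0
```

```bash
python3 - <<'E'
from h import *
plan([.497,.2852,.28],187.1)
E
```

```text
t 39.0 at [0.4536 0.0357 0.3022] [-179.985     0.1953 -173.0427] gap 0.08541871539763861
shift [-0.0732  0.2424  0.0224] turn [-0.0003  0.0034 -0.0025]
```

jog_arm(
  rows=[
    [[-0.012, 0.04, 0], [0, 0, 0], 1],
    [[-0.027, 0.09, 0], [0, 0, 0], 1],
    [[-0.042, 0.14, 0], [0, 0, 0], 1],
    [[-0.057, 0.19, 0], [0, 0, 0], 1],
    [[-0.069, 0.23, 0.01], [0, 0, 0], 1],
    [[-0.073, 0.2425, 0.022], [0, 0, 0], 1],
    [[-0.073, 0.2425, 0.022], [0, 0, 0], 1],
    [[-0.073, 0.2425, 0.022], [0, 0, 0], 1],
  ],
)

```text
time_s: 40.0
position: [0.4957, 0.284, 0.2779]
eef_rot: [-180.0, -0.0, -173.1]
ft_force: [-0.9, -0.0, 0.3]
finger_gap: 0.0853
grasp_force: 0.0
```

```bash
cat > chk.py <<'E'
from h import *
from plant import ctrl
z=wrist('wc');P=cloud(z);Z=P[...,2];p=z['p']
L=np.stack([(P[...,0]-C[0])*np.cos(A)+(P[...,1]-C[1])*np.sin(A),-(P[...,0]-C[0])*np.sin(A)+(P[...,1]-C[1])*np.cos(A),Z],-1)
def fit(m,nm):
    if m.sum()<20: print(nm,'few',m.sum());return
    c,r=cv2.minEnclosingCircle((L[m][:,:2]*1000).astype(np.float32));print(nm,np.round(c),round(r,1),'z',np.percentile(Z[m],[2,50,98]),m.sum())
for nm,x,y in [('b1',.075,.06),('b2',-.075,.06),('b3',.075,-.06),('tin',-.075,-.06)]:
    near=np.hypot(L[...,0]-x,L[...,1]-y)<.05
    if nm=='tin': fit(near&(Z>.122)&(Z<.14),nm)
    else: fit(near&(Z>.11)&(Z<.124),nm+' rim'); fit(near&(Z>.205)&(Z<.225)&(p.max(2)<80),nm+' block')
m=(np.hypot(L[...,0],L[...,1]-.18)<.028)&(Z>.088)&(Z<.106)
r=cv2.minAreaRect((L[m][:,:2]*1000).astype(np.float32));print('bar (plate frame)',r,m.sum())
w=m&(p.min(2)>170);print('pointer',L[w].mean(0)-[0,.18,0] if w.any() else None,w.sum())
E
python3 chk.py; python3 -c "
from h import *
plan([.4972,.2853,.035],187.1)"
```

```text
b1 rim [74. 61.] 34.9 z [0.1114 0.12   0.1225] 556
b1 block [73. 52.] 14.9 z [0.2056 0.2193 0.2215] 695
b2 rim [-76.  61.] 35.0 z [0.1118 0.1202 0.1221] 751
b2 block [-75.  61.] 23.4 z [0.2078 0.22   0.2217] 2207
b3 rim [ 72. -60.] 35.3 z [0.1107 0.1199 0.1226] 739
b3 block [ 70. -57.] 22.1 z [0.2054 0.2185 0.2214] 1500
tin [-72. -63.] 29.7 z [0.1224 0.1304 0.1337] 1725
bar (plate frame) ((1.4923934936523438, 178.90101623535156), (13.782217025756836, 47.254764556884766), 89.65985870361328) 628
pointer [-0.0102 -0.0012  0.0993] 87
t 40.05 at [0.4959 0.284  0.2782] [-179.9887    0.0107 -173.111 ] gap 0.08550741115739259
shift [-0.0014  0.0012  0.2432] turn [-0.0002  0.0002 -0.0037]
```

All four items stand upright in their places: rims at 0.120 for the baskets and 0.132 for the tin, all inside the plate. The selector is still off. Grip it for the four clicks.

jog_arm(
  rows=[
    [[-0.002, 0.0005, 0.04], [0, 0, -0.003], 0.45],
    [[-0.002, 0.0005, 0.09], [0, 0, -0.003], 0.45],
    [[-0.002, 0.0005, 0.14], [0, 0, -0.003], 0.45],
    [[-0.002, 0.0005, 0.18], [0, 0, -0.003], 0.45],
    [[-0.002, 0.0005, 0.21], [0, 0, -0.003], 0.45],
    [[-0.002, 0.0005, 0.232], [0, 0, -0.003], 0.45],
    [[-0.002, 0.0005, 0.242], [0, 0, -0.003], 0.45],
    [[-0.002, 0.0005, 0.242], [0, 0, -0.003], 0.45],
  ],
)

```text
time_s: 41.05
position: [0.498, 0.2854, 0.036]
eef_rot: [-180.0, -0.0, -172.9]
ft_force: [-0.4, 0.4, 0.1]
finger_gap: 0.038
grasp_force: 0.0
```

jog_arm(
  rows=[
    [[0, 0, 0], [0, 0, 0], 0],
    [[0, 0, 0], [0, 0, 0], 0],
    [[0, 0, 0], [0, 0, 0], 0],
    [[0, 0, 0], [0, 0, 0], 0],
  ],
  newtons=40,
)

```text
time_s: 41.55
position: [0.4987, 0.2853, 0.0372]
eef_rot: [-180.0, 0.1, -172.8]
ft_force: [1.7, -5.3, 4.2]
finger_gap: 0.0136
grasp_force: 41.1
```

jog_arm(
  rows=[
    [[0, 0, 0], [0, 0, 0.1], 0],
    [[0, 0, 0], [0, 0, 0.25], 0],
    [[0, 0, 0], [0, 0, 0.4], 0],
    [[0, 0, 0], [0, 0, 0.55], 0],
    [[0, 0, 0], [0, 0, 0.7], 0],
    [[0, 0, 0], [0, 0, 0.85], 0],
    [[0, 0, 0], [0, 0, 1.0], 0],
    [[0, 0, 0], [0, 0, 1.1], 0],
    [[0, 0, 0], [0, 0, 1.2], 0],
    [[0, 0, 0], [0, 0, 1.2], 0],
  ],
)

```text
time_s: 42.8
position: [0.4982, 0.284, 0.0372]
eef_rot: [-180.0, 0.1, 118.4]
ft_force: [1.4, -12.0, 8.4]
finger_gap: 0.0132
grasp_force: 41.8
```

jog_arm(
  rows=[
    [[0, 0, 0], [0, 0, 0.1], 0],
    [[0, 0, 0], [0, 0, 0.25], 0],
    [[0, 0, 0], [0, 0, 0.4], 0],
    [[0, 0, 0], [0, 0, 0.55], 0],
    [[0, 0, 0], [0, 0, 0.7], 0],
    [[0, 0, 0], [0, 0, 0.8], 0],
    [[0, 0, 0], [0, 0, 0.87], 0],
    [[0, 0, 0], [0, 0, 0.894], 0],
    [[0, 0, 0], [0, 0, 0.894], 0],
  ],
)

```text
time_s: 43.92
position: [0.4971, 0.2839, 0.0372]
eef_rot: [-180.0, 0.2, 67.2]
ft_force: [-4.4, -11.1, 11.5]
finger_gap: 0.0134
grasp_force: 42.1
```

ψ=67.2° is 120° clockwise of the off position. Release and rise.

jog_arm(
  rows=[
    [[0, 0, 0], [0, 0, 0], 0.45],
    [[0, 0, 0], [0, 0, 0], 0.45],
    [[0, 0, 0], [0, 0, 0], 0.45],
    [[0, 0, -0.03], [0, 0, 0], 0.45],
    [[0, 0, -0.08], [0, 0, 0], 0.45],
    [[0, 0, -0.13], [0, 0, 0], 0.8],
    [[0, 0, -0.18], [0, 0, 0], 0.8],
    [[0, 0, -0.2], [0, 0, 0], 0.8],
    [[0, 0, -0.2], [0, 0, 0], 0.8],
  ],
)

```text
time_s: 45.05
position: [0.4987, 0.2866, 0.2376]
eef_rot: [179.9, -0.2, 67.2]
ft_force: [-0.0, -0.1, -0.8]
finger_gap: 0.0681
grasp_force: 0.0
```

```bash
python3 chk.py; python3 - <<'E'
from h import *
from plant import ctrl
p,d=ctrl.snapshot('scene');w=cv2.imread('pics/wc.png')
a=np.hstack([cv2.resize(w,None,fx=.625,fy=.625),cv2.resize(p[140:340,180:500,::-1],(400,250))]);cv2.imwrite('pics/f.png',a)
E
```

```text
b1 rim [74. 62.] 34.8 z [0.1106 0.1199 0.1219] 606
b1 block [73. 71.] 15.3 z [0.2058 0.2195 0.2215] 1250
b2 rim [-75.  62.] 35.1 z [0.1111 0.12   0.1222] 712
b2 block [-70.  81.] 4.5 z [0.2051 0.2062 0.2083] 32
b3 rim few 0
b3 block few 0
tin few 0
bar (plate frame) ((2.4745121002197266, 179.18612670898438), (47.315528869628906, 13.990498542785645), 60.256324768066406) 760
pointer [0.0081 0.0095 0.0994] 106
```

View pics/f.png

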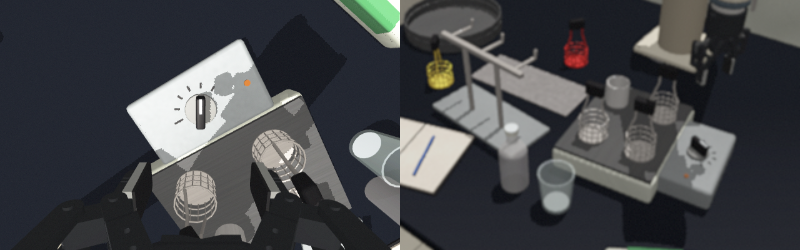

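The bar sits at 60° in the plate frame, so the pointer is exactly four clicks (120°) up from off. In the scene view the three baskets and the tin stand on the plate, and the bottle and beaker haven't moved.

```bash
python3 -c "
from plant import ctrl
print(ctrl.job_done())"
```

```text
the job is handed in; nothing more can be done
None
```

Job handed in at about 45 s: selector turned off first, then the three baskets and the one tin set upright on the hot plate, then the selector turned four clicks up, with the bottle and beaker untouched; the shut fingertips sit about 40 mm higher than the reported TCP, which I corrected for.

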